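# Run down the wing nut of a dishwasher wash arm

## Task

The red wing nut that holds the wash arm is loose: screw it down, clockwise seen from above, until it stops tight. Do it by pushing its wings round with a fingertip, stroke after stroke; do not pinch the nut, do not force it, and leave the mug, the beaker, the spray bottle and the brush where they stand.

Things in the scene. Friction and masses are not known exactly. Their poses are not given: they have to be found in the camera images.
- stand: The fixed stand on the bench: a grey plate 170 x 110 mm, 10 mm thick, carrying a flat aluminium wash arm 220 mm long (along the stand's y), 40 mm wide, its top 50 mm above the bench. Origin on the bench exactly under the axis of the nut's upright brass stud (12 mm thick, top 114 mm above the bench); z up. A riser pipe stands 62 mm from the stud along the stand's +x; the side towards -x is free.
- pipe_top (a point): Top centre of the fixed upright riser pipe with a blue cap, 18 mm thick (cap 22 mm), 112 mm above the bench, 62 mm from the nut's axis: it stands just outside the circle of the wings, in the way of fingers swept round that side.
- nut_mid (a point): Point on the nut's axis, 20 mm above its underside, half-way up the wings; turns and sinks with the nut. Red plastic: round hub 20 to 28 mm thick, 26 mm high, and two upright flat wings opposite each other along this point's +x and -x, to 42 mm from the axis, 7 mm thick, 8 to 38 mm above the nut's underside.
- wing_nut (a joint): Angle of the nut, rad: grows as it turns clockwise seen from above. 0 is loosest (nut_mid 84 mm above the bench); starts between 0 and 2; a hard stop at 8.0 is tight (nut_mid at 78 mm); it sinks 5 mm a turn. At 0 the wings lie along the stand's x. Stiff: about 0.035 N m, 1.2 N at mid-wing; it stays where it is left.
- mug: White mug, 76 mm across, 85 mm high, origin at the centre of its underside. A bystander.
- beaker: Green beaker, 68 mm across, 100 mm high, origin at the centre of its underside. A bystander.
- spray_bottle: White spray bottle, 68 mm across, 160 mm high, origin at the centre of its underside. A bystander.
- brush: Flat cleaning brush with a wooden handle, lying on the bench along its x axis, under 40 mm high. A bystander.
Things that resemble listed ones, but are neither listed nor needed, are in the scene too. Of the things shaped like the stand, the grey one is meant.

How it is judged:
By the outcome, as a careful person would: the job done as asked, in the order asked, and still so for the second after the job is handed in, with the robot touching nothing.
It also fails if it takes over 64 s, if anything falls off the work surface, if the arm or the gripper's body presses on something with over 40 N, if the wrist force passes 120 N, or if a joint passes its speed limit or range.

## Robot

A 6-joint arm with a two-finger parallel gripper is mounted at the origin on the work surface. World frame = base frame: x ahead of the robot, y to its left, z up, the work surface at z = 0. Lengths are in m, angles in degrees, forces in N, time in s.
With the tool pointing down it reaches from about 0.4 to 0.825 m from the base axis. Payload 7 kg.
Tool frame: the origin (TCP) lies midway between the tips of the shut fingers; the grasp point (between the pads) lies 19 mm behind it (ctrl.hold_point_z is the distance from the TCP to the grasp point, in m); z points along the fingers, y is the line along which they close (so a half turn about z gives the same grasp; the last joint's range is limited). The gripper opens to 88 mm and grips with 3 to 60 N. Pads are 19 mm wide; open, the fingers measure 130 mm over their backs; the gripper's body (78 mm by 193 mm) begins 47 mm behind the grasp point.
Start: joints at [-57.978, 20.546, 0.682, 0, -70.136, -16.507], TCP at [0.181, -0.65, 0.227] pointing down, gripper open.
Joint ranges: [-176.03, 176.03], [-82.01, 121.73], [-58.28, 71.71], [-173.87, 95.51], [-174.79, -0.11], [-173.66, 173.66]. Speed limits (degrees/s): [136.94, 136.94, 172.46, 180, 180, 180].

## Interface

Orientations are given as [roll, pitch, yaw] about the fixed x, y, z axes, in that order (R = Rz(yaw) Ry(pitch) Rx(roll)).
In Python, from plant import ctrl gives the robot as it stands.
- The arm moves only by the tool apply_moves, never from a script. Its argument "deltas" is a list of rows, each an object with "fingers": the finger opening in mm, from 0 to 87.6; "delta_pos": the shift along the tool's x, y, z in mm, a list of three; "angular": the turn, a rotation vector about the tool's x, y, z in degrees, a list of three. A call has 1 to 10 rows; each row is the pose to reach, as a shift and turn from the pose commanded when the call began, along the tool's axes at that moment; what a row does not reach only later rows make up. A row lasts 1/10 s, in which the tool goes at most 50 mm and 8.59 degrees, less where a joint would pass 70% of its speed; a pose out of reach is approached as far as the arm can. A call with a gripper value outside its range is refused whole. The fingers move at their own pace and stop on an object; the grip force is fixed at half the most. Time passes only in rows, so rows that repeat a pose let the fingers close. It gives the time, the measured TCP pose, the force, the opening and the grip force at its end, in the units of the state.
- ctrl.get_obs(): the state, without advancing time (a new reading comes with each control period).
- ctrl.snapshot(name): name is "scene" or "top" or "wrist"; returns the picture (400x640x3 uint8, red, green, blue); there is no depth.
- ctrl.camera_params(name): a dict with "fx", "fy", "cx", "cy" (pixels), "cam_to_world" (4x4, takes a point from camera to world coordinates); the wrist camera has in their place "mount" (4x4, takes a point from camera to tool coordinates, whose origin is the TCP and whose axes are the flange's). Camera axes: x right, y up, looking along -z (the intrinsics and any distortion apply to the point x, -y, -z); pixel columns grow to the right and rows downward; lengths in m; the calibration is good to about 2 mm. The wrist camera is an equidistant fisheye: a pixel r from the principal point sees the ray r / f radians off the axis. A picture is of the moment at which its call begins: read the wrist's pose just before it. camera_params takes no time and is no camera call.
- ctrl.close_job(): hands the job in; it is judged then, once.
The state is a dict: "clock": time; "joint_pos": joint angles; "qvel": joint speeds; "tau": joint torques, N m; "tool_pos": TCP position; "orientation": TCP orientation; "force": force on the tool from outside, world axes, zero at the start; "moment": the same for the moment, N m; "opening": finger opening in m; "gripper_force": force on a finger pad.
Only numpy, scipy, OpenCV 4.12 (cv2) and the standard library are available. Lean on these libraries where they do the work, as an engineer would, in place of code of your own. Each camera call takes 0.05 s, during which the arm holds its last target. There are 200 camera calls.

## Working session

There is one attempt and no reset: what is moved stays moved. The work goes in short steps, Python scripts to look and compute and a tool call to move; the robot and the scene stay as the last step left them, time stands still between calls to the robot, and variables do not carry over. Pictures are saved under pics/ and viewed, at most 10 in all, crops included, and the job is handed in when it is done.

Besides the shell and the picture viewer there is one more tool, called after "Emit:" in YAML: its name, and indented under it one key for each argument. apply_moves: Moves the arm, as the interface text tells. Its arguments: {"type":"object","properties":{"deltas":{"type":"array"}},"required":["deltas"]}

```bash
mkdir -p pics; ls; python3 - <<'E'
from plant import ctrl
import cv2
for n in("scene","top"):
    im=ctrl.snapshot(n); cv2.imwrite(f"pics/{n}0.png",im[:,:,::-1])
    p=ctrl.camera_params(n); print(n,p)
print(ctrl.camera_params("wrist")); print(ctrl.get_obs())
E
```

```text
pics
scene {'fx': 432.352760223792, 'fy': 432.352760223792, 'cx': 317.9350556527261, 'cy': 199.75050372302627, 'cam_to_world': array([[ 0.20751801, -0.73673329,  0.6435529 ,  1.2324228 ],
       [ 0.9782255 ,  0.15853108, -0.13395059, -0.08106741],
       [-0.00333728,  0.65733702,  0.75358935,  0.93496097],
       [ 0.        ,  0.        ,  0.        ,  1.        ]])}
top {'fx': 374.95122947816606, 'fy': 374.95122947816606, 'cx': 315.1741326577678, 'cy': 200.89431371101372, 'cam_to_world': array([[ 1.53922192e-02,  9.95532576e-01, -9.31556223e-02,
         4.15360931e-01],
       [-9.99881338e-01,  1.52670762e-02, -2.05592591e-03,
         6.15738138e-02],
       [-6.24527238e-04,  9.31762135e-02,  9.95649438e-01,
         1.06548481e+00],
       [ 0.00000000e+00,  0.00000000e+00,  0.00000000e+00,
         1.00000000e+00]])}
{'fx': 309.70691628693146, 'fy': 309.70691628693146, 'cx': 320.3145276521646, 'cy': 199.99700383554747, 'mount': array([[ 2.73097998e-05,  9.63222030e-01,  2.68706755e-01,
         7.33274202e-02],
       [ 9.99999999e-01, -3.26062764e-05,  1.52481616e-05,
    
[... 170 characters left out ...]
     1.00000000e+00]])}
{'clock': 0.1, 'joint_pos': array([-5.79778467e+01,  2.05887123e+01,  6.39166240e-01, -1.64875923e-02,
       -7.01375468e+01, -1.65074193e+01]), 'qvel': array([-0.0396044 , -0.12909571,  0.15494773,  0.06568278,  0.00343737,
        0.01375379]), 'tau': array([-5.15092888e-04, -5.84161162e+01,  2.93754405e+01,  7.01551214e+00,
        1.02741370e-02, -6.48913397e-05]), 'tool_pos': array([ 0.18040484, -0.64998501,  0.22570582]), 'orientation': array([ 1.79912092e+02, -9.88731436e-03, -1.64490872e+02]), 'force': array([-0.02003975,  0.2306968 , -0.55584424]), 'moment': array([-0.027137  ,  0.0672297 ,  0.01149061]), 'gripper_force': 0.0, 'opening': 0.08741859052836358}
```

View pics/scene0.png

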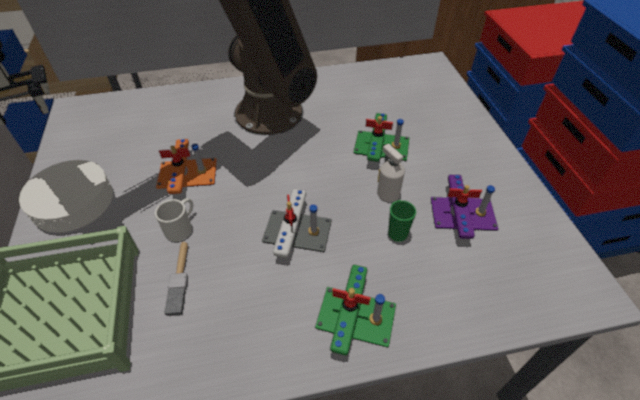

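View pics/top0.png

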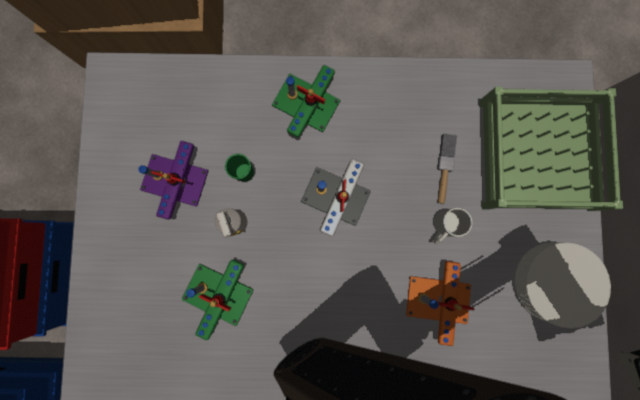

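Candidates for the stand, as top-view pixels: grey (343,197), green (310,98), green (218,300), purple (173,180), orange (451,304). I choose the grey one, which is at about (290,215) in the scene view. The mug is at (455,222), the beaker (239,167), the spray bottle (230,222) and the brush (446,165).

```bash
cat > h.py <<'E'
import numpy as np, cv2
from plant import ctrl
from scipy.spatial.transform import Rotation as R
def ray(n,u,v,T=None):
    p=ctrl.camera_params(n)
    x,y=(u-p['cx'])/p['fx'],(v-p['cy'])/p['fy']
    if n=="wrist":
        r=np.hypot(x,y); d=np.array([np.sin(r)*x/r,-np.sin(r)*y/r,-np.cos(r)]); M=T@p['mount']
    else: d=np.array([x,-y,-1.]); M=p['cam_to_world']
    d=M[:3,:3]@d; return M[:3,3],d/np.linalg.norm(d)
def plane(n,u,v,z,T=None):
    o,d=ray(n,u,v,T); return o+d*(z-o[2])/d[2]
def tri(r1,r2):
    (o1,d1),(o2,d2)=r1,r2
    s=np.linalg.lstsq(np.c_[d1,-d2],o2-o1,rcond=None)[0]
    a,b=o1+d1*s[0],o2+d2*s[1]; return (a+b)/2,np.linalg.norm(a-b)
def pose():
    o=ctrl.get_obs(); T=np.eye(4); T[:3,:3]=R.from_euler('xyz',o['orientation'],degrees=True).as_matrix(); T[:3,3]=o['tool_pos']; return T
def blobs(im,box,kind):
    x0,y0,x1,y1=box; hsv=cv2.cvtColor(im,cv2.COLOR_RGB2HSV)
    h,s,v=[hsv[...,i].astype(int) for i in range(3)]
    m={'red':((h<6)|(h>172))&(s>140)&(v>50),'blue':(h>100)&(h<130)&(s>110)&(v>50),'brass':(h>9)&(h<28)&(s>90)&(v>70)}[kind]
    k=np.zeros(m.shape,np.uint8); k[y0:y1,x0:x1]=m[y0:y1,x0:x1]
    n,_,st,c=cv2.connectedComponentsWithStats(k)
    return [(st[i,4],c[i].round(1).tolist(),st[i,:4].tolist()) for i in range(1,n) if st[i,4]>5],k
E
python3 - <<'E'
from h import *
B={'top':(295,150,380,245),'scene':(255,180,340,265)}
crops=[]
for n in B:
    im=cv2.cvtColor(cv2.imread(f"pics/{n}0.png"),cv2.COLOR_BGR2RGB)
    for k in('red','blue','brass'): print(n,k,blobs(im,B[n],k)[0])
    x0,y0,x1,y1=B[n]; crops.append(cv2.resize(im[y0:y0+85,x0:x0+80,::-1],(400,425),interpolation=cv2.INTER_CUBIC))
cv2.imwrite("pics/crop.png",np.hstack(crops))
for n,u,v in (("beaker",239,167),("spray",230,222),("mug",455,222),("brushA",449,136),("brushB",443,200)):
    print(n,plane('top',u,v,.05))
E
```

```text
top red [(np.int32(24), [343.7, 185.1], [342, 180, 4, 12]), (np.int32(69), [341.8, 199.9], [338, 192, 10, 19])]
top blue [(np.int32(8), [357.1, 165.9], [356, 165, 3, 3]), (np.int32(9), [354.0, 173.0], [353, 172, 3, 3]), (np.int32(9), [351.0, 180.0], [350, 179, 3, 3]), (np.int32(53), [321.5, 184.6], [318, 181, 8, 8]), (np.int32(9), [333.0, 213.0], [332, 212, 3, 3]), (np.int32(8), [330.0, 220.5], [329, 219, 3, 4]), (np.int32(10), [326.8, 228.0], [325, 227, 4, 3])]
top brass [(np.int32(41), [321.2, 191.2], [316, 188, 11, 7]), (np.int32(23), [343.8, 194.0], [342, 192, 5, 5])]
scene red [(np.int32(92), [289.7, 215.9], [285, 210, 10, 15])]
scene blue [(np.int32(6), [296.0, 203.5], [295, 203, 3, 2]), (np.int32(45), [312.8, 208.3], [310, 205, 7, 8]), (np.int32(7), [284.0, 233.3], [283, 232, 3, 3]), (np.int32(9), [281.7, 240.1], [280, 239, 4, 3]), (np.int32(9), [279.3, 247.1], [278, 246, 4, 3])]
scene brass [(np.int32(26), [288.7, 204.9], [287, 201, 4, 9]), (np.int32(41), [313.0, 231.7], [308, 228, 11, 7])]
beaker [0.60055896 0.27408328 0.05      ]
spray [0.44947732 0.29326531 0.05      ]
mug [ 0.45883354 -0.31543326  0.05      ]
brushA [ 0.69619472 -0.30344749  0.05      ]
brushB [ 0.51814711 -0.28395915  0.05      ]
```

View pics/crop.png

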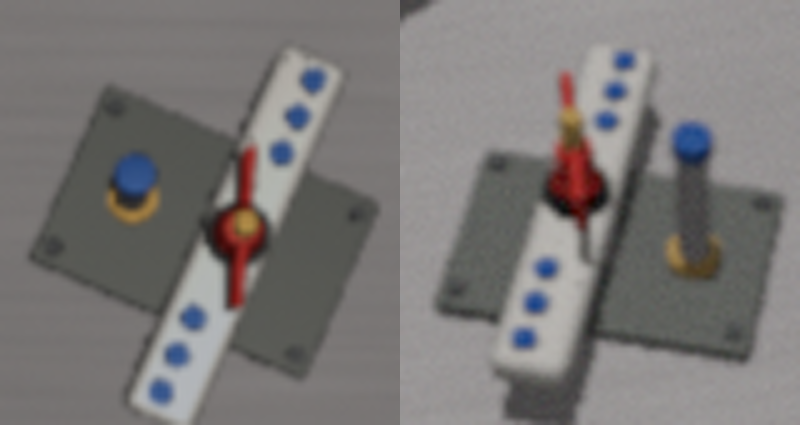

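The crop shows the grey plate and the light wash arm. The red wings run almost along world x, with tips at top px (345,180) and (342,211). The stud top is at (343.8,194) in the top view and (289,202) in the scene view. The blue pipe cap is at (321.5,184.6).

```bash
python3 - <<'E'
from h import *
print("stud top",tri(ray('top',343.8,193.8),ray('scene',289,202.6)))
print("cap",tri(ray('top',321.5,184.6),ray('scene',312.8,208.3)))
S=plane('top',343.8,193.8,.114); P=plane('top',321.5,184.6,.108)
print(S,P,np.linalg.norm((P-S)[:2]), np.degrees(np.arctan2(*(P-S)[1::-1])))
a=plane('top',345,180,.1);b=plane('top',342,211,.1); print("wing",a,b,(a+b)/2,np.degrees(np.arctan2(*(a-b)[1::-1])))
# holes pattern on arm z=.05 -> y axis
a=plane('top',357.1,165.9,.05);b=plane('top',326.8,228,.05); print("arm mid",(a+b)/2,np.degrees(np.arctan2(*(a-b)[1::-1])))
a=plane('scene',296,203.5,.05); print(a)
E
```

```text
stud top (array([ 0.52397546, -0.00861448,  0.11258928]), np.float64(0.0015136722838794748))
cap (array([0.54790908, 0.04799814, 0.10402449]), np.float64(0.0002922535814198336))
[ 0.52369461 -0.00925784  0.114     ] [0.54733551 0.04791099 0.108     ] 0.061864108957485085 67.5335481729654
wing [ 0.56143176 -0.01312024  0.1       ] [ 0.48057603 -0.00602718  0.1       ] [ 0.5210039  -0.00957371  0.1       ] -5.013429821749759
arm mid [ 0.52293718 -0.00937064  0.05      ] -25.31383337272692
[0.47736218 0.015629   0.05      ]
```

Emit:
apply_moves:
  deltas:
    - {"fingers":0,"delta_pos":[-30,30,0],"angular":[0,0,-4]}
    - {"fingers":0,"delta_pos":[-60,60,0],"angular":[0,0,-8]}
    - {"fingers":0,"delta_pos":[-90,90,0],"angular":[0,0,-12]}
    - {"fingers":0,"delta_pos":[-120,120,0],"angular":[0,0,-16]}
    - {"fingers":0,"delta_pos":[-150,150,0],"angular":[0,0,-20]}
    - {"fingers":0,"delta_pos":[-180,180,0],"angular":[0,0,-24]}
    - {"fingers":0,"delta_pos":[-210,210,0],"angular":[0,0,-28]}
    - {"fingers":0,"delta_pos":[-240,240,0],"angular":[0,0,-32]}
    - {"fingers":0,"delta_pos":[-270,270,0],"angular":[0,0,-36]}
    - {"fingers":0,"delta_pos":[-300,300,0],"angular":[0,0,-40]}

```text
clock: 1.1
tool_pos: [0.3897, -0.2794, 0.2265]
orientation: [180.0, 0.0, -124.3]
force: [1.1, -0.9, -0.1]
opening: 0.0134
gripper_force: 0.0
```

```bash
cat >> h.py <<'E'
def to(xy,z,yaw):  # tool-frame shift (mm) and turn (deg) from the present pose
    o=ctrl.get_obs(); T=pose()
    d=T[:3,:3].T@(np.array([*xy,z])-T[:3,3])*1e3
    turn=-((yaw-o['orientation'][2]+180)%360-180)
    print("shift",d.round(1),"turn z",round(turn,1),"| pos",o['tool_pos'].round(4),"rpy",o['orientation'].round(2),"j",o['joint_pos'].round(1),"F",o['force'].round(2),"t",round(o['clock'],2))
E
python3 - <<'E'
from h import *
to((.5643,.0088),.20,-95)
E
```

```text
shift [-336.5   18.3   26.5] turn z -29.3 | pos [ 0.3897 -0.2794  0.2265] rpy [ 1.8000e+02  1.0000e-02 -1.2432e+02] j [-12.1   1.8 -23.1  -0.  -65.1 -22.3] F [ 1.06 -0.9  -0.12] t 1.1
```

Emit:
apply_moves:
  deltas:
    - {"fingers":0,"delta_pos":[-38,2,0],"angular":[0,0,-4]}
    - {"fingers":0,"delta_pos":[-76,4,0],"angular":[0,0,-8]}
    - {"fingers":0,"delta_pos":[-114,6,0],"angular":[0,0,-12]}
    - {"fingers":0,"delta_pos":[-152,8,0],"angular":[0,0,-16]}
    - {"fingers":0,"delta_pos":[-190,10,0],"angular":[0,0,-20]}
    - {"fingers":0,"delta_pos":[-228,12,0],"angular":[0,0,-24]}
    - {"fingers":0,"delta_pos":[-266,14,0],"angular":[0,0,-27]}
    - {"fingers":0,"delta_pos":[-304,16,0],"angular":[0,0,-29]}
    - {"fingers":0,"delta_pos":[-336,18,0],"angular":[0,0,-29]}
    - {"fingers":0,"delta_pos":[-336,18,0],"angular":[0,0,-29]}

```text
clock: 2.1
tool_pos: [0.5662, 0.0089, 0.2256]
orientation: [180.0, -0.0, -95.3]
force: [0.5, -0.3, -0.3]
opening: 0.0003
gripper_force: 0.0
```

```bash
python3 - <<'E'
from h import *
to((.5643,.0088),.077,-95)
T=pose(); im=ctrl.snapshot('wrist'); np.save('T1.npy',T); cv2.imwrite('pics/w1.png',im[:,:,::-1])
for k in('red','blue','brass'): print(k,[b for b in blobs(im,(0,0,640,400),k)[0] if b[0]>60])
E
```

```text
shift [  0.3   1.8 148.6] turn z -0.3 | pos [0.5662 0.0089 0.2256] rpy [ 1.7996e+02 -2.0000e-02 -9.5330e+01] j [ 20.7  10.4 -13.3  -0.  -66.3 -26. ] F [ 0.55 -0.27 -0.33] t 2.1
red [(np.int32(269), [359.3, 162.3], [341, 153, 39, 21]), (np.int32(240), [144.0, 246.5], [135, 234, 21, 22]), (np.int32(145), [135.7, 286.2], [131, 278, 12, 19])]
blue [(np.int32(80), [274.6, 132.8], [270, 128, 10, 10]), (np.int32(79), [294.2, 138.7], [290, 134, 10, 10]), (np.int32(79), [313.6, 144.8], [309, 140, 10, 10]), (np.int32(81), [398.5, 180.4], [394, 176, 10, 10]), (np.int32(74), [415.8, 186.5], [411, 182, 10, 10]), (np.int32(67), [432.6, 192.3], [429, 188, 9, 10]), (np.int32(120), [341.9, 226.2], [333, 222, 19, 10])]
brass [(np.int32(2568), [55.8, 111.7], [44, 0, 35, 231]), (np.int32(1070), [526.3, 9.9], [493, 0, 59, 28]), (np.int32(200), [364.0, 170.6], [356, 163, 17, 16]), (np.int32(174), [336.8, 201.0], [327, 194, 22, 20]), (np.int32(224), [307.2, 275.4], [305, 250, 6, 51]), (np.int32(227), [333.4, 275.0], [331, 250, 6, 51]), (np.int32(2859), [313.9, 313.8], [143, 304, 304, 18]), (np.int32(1331), [619.9, 369.0], [592, 307, 48, 93]), (np.int32(1311), [41.5, 381.7], [13, 351, 56, 49]), (np.int32(183), [445.5, 397.1], [418, 393, 46, 7])]
```

View pics/w1.png

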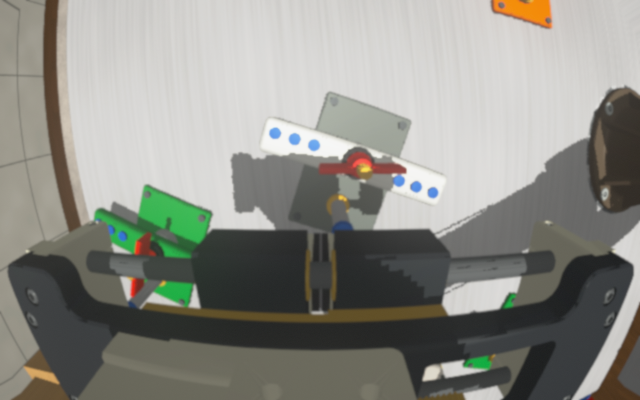

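The wrist view shows the nut (hub at 359,162), the stud top at (364,170) and the pipe cap at (342,226). The shut fingers are near (320,250). Next I'll check the finger width up close and refine the nut position.

```bash
python3 - <<'E'
from h import *
T=np.load('T1.npy'); im=cv2.imread('pics/w1.png')
cv2.imwrite('pics/w1c.png',cv2.resize(im[140:320,220:420],(800,720),interpolation=cv2.INTER_CUBIC)[:600])
p=ctrl.camera_params('wrist')
def proj(x):
    q=np.linalg.inv(p['mount'])@np.r_[x,1]; q=q[:3]; th=np.arctan2(np.hypot(q[0],q[1]),-q[2]); n=np.hypot(q[0],q[1])
    return (p['cx']+p['fx']*th*q[0]/n, p['cy']-p['fy']*th*q[1]/n)
for x in ([0,0,0],[.0095,.021,0],[.0095,-.021,0],[.0095,.021,-.04],[.0095,.021,-.066],[.0095,-.021,-.066]): print(x,np.round(proj(np.array(x)),1))
E
```

```text
[0, 0, 0] [318.4 248.6]
[0.0095, 0.021, 0] [356.4 232.7]
[0.0095, -0.021, 0] [280.4 232.7]
[0.0095, 0.021, -0.04] [366.3 266.5]
[0.0095, 0.021, -0.066] [375.8 299.7]
[0.0095, -0.021, -0.066] [258.9 299.5]
```

View pics/w1c.png

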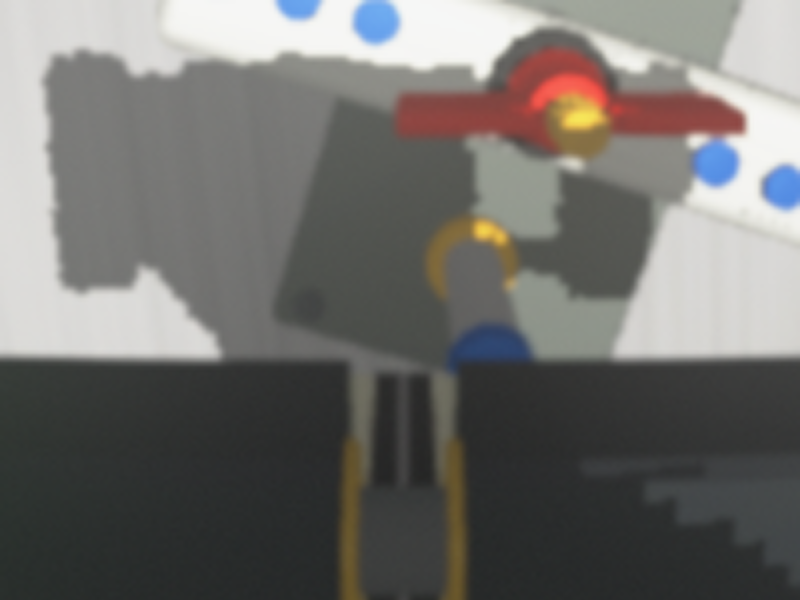

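The crop shows the carriages hiding the fingertips, so I take the shut tips as at most 42 x 19 mm. The wing ends are at px (319,169) and (406,170), and the stud top at (364.5,170.5).

```bash
python3 - <<'E'
from h import *
T=np.load('T1.npy')
w=ray('wrist',364.3,170.3,T)
print(tri(w,ray('top',343.8,193.8)),tri(w,ray('scene',289,202.6)))
print('stud z114',plane('wrist',364.3,170.3,.114,T))
a=plane('wrist',319,168.5,.095,T);b=plane('wrist',406,170.5,.095,T);print(a,b,(a+b)/2,np.linalg.norm(a-b),np.degrees(np.arctan2(*(a-b)[1::-1])))
h=[plane('wrist',*q,.05,T) for q in((274.6,132.8),(432.6,192.3))];print('arm mid',(h[0]+h[1])/2,np.degrees(np.arctan2(*(h[0]-h[1])[1::-1])))
E
```

```text
(array([ 0.52372544, -0.01024606,  0.10828931]), np.float64(0.0016731853060498014)) (array([ 0.52315175, -0.00948612,  0.11081068]), np.float64(0.003584457386967747))
stud z114 [ 0.52384402 -0.01189742  0.114     ]
[ 0.5642545  -0.01384423  0.095     ] [ 0.48024332 -0.00482157  0.095     ] [ 0.52224891 -0.0093329   0.095     ] 0.08449429582223272 -6.129974767044422
arm mid [ 0.52263613 -0.00882474  0.05      ] -25.46827573325126
```

Emit:
apply_moves:
  deltas:
    - {"fingers":0,"delta_pos":[0,0,0],"angular":[0,0,-8.5]}
    - {"fingers":0,"delta_pos":[0,0,0],"angular":[0,0,-17]}
    - {"fingers":0,"delta_pos":[0,0,0],"angular":[0,0,-25.5]}
    - {"fingers":0,"delta_pos":[0,0,0],"angular":[0,0,-34]}
    - {"fingers":0,"delta_pos":[0,0,0],"angular":[0,0,-42.5]}
    - {"fingers":0,"delta_pos":[0,0,0],"angular":[0,0,-51]}
    - {"fingers":0,"delta_pos":[0,0,0],"angular":[0,0,-59.5]}
    - {"fingers":0,"delta_pos":[0,0,0],"angular":[0,0,-68]}
    - {"fingers":0,"delta_pos":[0,0,0],"angular":[0,0,-76.5]}
    - {"fingers":0,"delta_pos":[0,0,0],"angular":[0,0,-85]}

```text
clock: 3.15
tool_pos: [0.5641, 0.0052, 0.2265]
orientation: [180.0, 0.0, -10.2]
force: [0.8, -0.2, -0.6]
opening: 0.0003
gripper_force: 0.0
```

Emit:
apply_moves:
  deltas:
    - {"fingers":0,"delta_pos":[0,0,0],"angular":[0,0,-8.5]}
    - {"fingers":0,"delta_pos":[0,0,0],"angular":[0,0,-17]}
    - {"fingers":0,"delta_pos":[0,0,0],"angular":[0,0,-25.5]}
    - {"fingers":0,"delta_pos":[0,0,0],"angular":[0,0,-34]}
    - {"fingers":0,"delta_pos":[0,0,0],"angular":[0,0,-42.5]}
    - {"fingers":0,"delta_pos":[0,0,0],"angular":[0,0,-51]}
    - {"fingers":0,"delta_pos":[0,0,0],"angular":[0,0,-59.5]}
    - {"fingers":0,"delta_pos":[0,0,0],"angular":[0,0,-68]}
    - {"fingers":0,"delta_pos":[0,0,0],"angular":[0,0,-76.5]}
    - {"fingers":0,"delta_pos":[0,0,0],"angular":[0,0,-85]}

```text
clock: 4.15
tool_pos: [0.564, 0.0052, 0.2265]
orientation: [-180.0, 0.0, 74.8]
force: [-0.3, 0.6, 0.3]
opening: 0.0001
gripper_force: 0.0
```

Emit:
apply_moves:
  deltas:
    - {"fingers":0,"delta_pos":[0,0,25],"angular":[0,0,-8]}
    - {"fingers":0,"delta_pos":[0,0,50],"angular":[0,0,-10]}
    - {"fingers":0,"delta_pos":[0,0,75],"angular":[0,0,-10]}
    - {"fingers":0,"delta_pos":[0,0,85],"angular":[0,0,-10]}
    - {"fingers":0,"delta_pos":[0,0,85],"angular":[0,0,-10]}

```text
clock: 4.65
tool_pos: [0.5636, 0.0053, 0.1403]
orientation: [-179.8, 0.1, 84.5]
force: [-0.8, -0.7, 1.4]
opening: 0.0011
gripper_force: 0.0
```

```bash
python3 - <<'E'
from h import *
to((.5639,.0082),.077,84.5)
E
```

```text
shift [ 3.   0.2 63.3] turn z -0.0 | pos [0.5636 0.0053 0.1403] rpy [-1.7984e+02  7.0000e-02  8.4460e+01] j [ 20.4  14.4 -20.2  -0.  -55.6 154. ] F [-0.83 -0.69  1.44] t 4.65
```

Emit:
apply_moves:
  deltas:
    - {"fingers":0,"delta_pos":[3,0,15],"angular":[0,0,0]}
    - {"fingers":0,"delta_pos":[3,0,30],"angular":[0,0,0]}
    - {"fingers":0,"delta_pos":[3,0,45],"angular":[0,0,0]}
    - {"fingers":0,"delta_pos":[3,0,60],"angular":[0,0,0]}
    - {"fingers":0,"delta_pos":[3,0,64],"angular":[0,0,0]}
    - {"fingers":0,"delta_pos":[3,0,64],"angular":[0,0,0]}

```text
clock: 5.25
tool_pos: [0.5654, 0.009, 0.0782]
orientation: [180.0, 0.0, 84.5]
force: [0.5, -0.5, 0.0]
opening: 0.0003
gripper_force: 0.0
```

```bash
python3 - <<'E'
from h import *
to((.5639-.0008,.0082-.008),.077,84.5)
c=np.array([-13.5,-39])
for k in range(1,11):
    f=np.radians(6*k); print(6*k,[round(c[0]*(1-np.cos(f))+c[1]*np.sin(f),1),round(c[1]*(1-np.cos(f))-c[0]*np.sin(f),1)])
im=ctrl.snapshot('wrist'); cv2.imwrite('pics/w2.png',im[:,:,::-1])
E
```

```text
shift [-9.  -1.4  1.2] turn z 0.0 | pos [0.5654 0.009  0.0782] rpy [179.98   0.    84.52] j [ 20.7  18.4 -24.1   0.  -47.5 153.8] F [ 0.51 -0.48  0.05] t 5.25
6 [np.float64(-4.2), np.float64(1.2)]
12 [np.float64(-8.4), np.float64(2.0)]
18 [np.float64(-12.7), np.float64(2.3)]
24 [np.float64(-17.0), np.float64(2.1)]
30 [np.float64(-21.3), np.float64(1.5)]
36 [np.float64(-25.5), np.float64(0.5)]
42 [np.float64(-29.6), np.float64(-1.0)]
48 [np.float64(-33.4), np.float64(-2.9)]
54 [np.float64(-37.1), np.float64(-5.2)]
60 [np.float64(-40.5), np.float64(-7.8)]
```

View pics/w2.png

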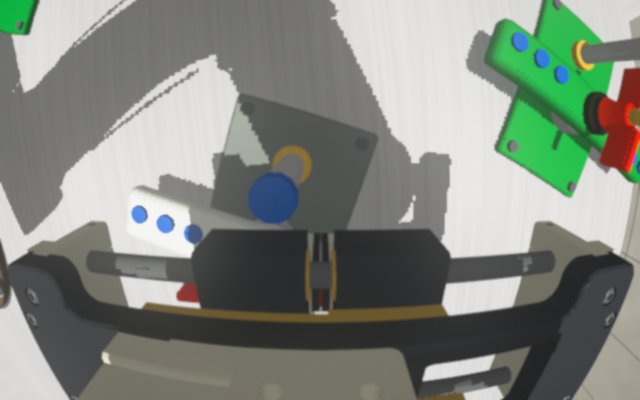

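The pipe cap at (273,197) is clear, and the fingertips are in position behind the wing. I'll close the gap now.

Emit:
apply_moves:
  deltas:
    - {"fingers":0,"delta_pos":[-3,-1,1],"angular":[0,0,0]}
    - {"fingers":0,"delta_pos":[-6,-1,1],"angular":[0,0,0]}
    - {"fingers":0,"delta_pos":[-9,-1,1],"angular":[0,0,0]}

```text
clock: 5.6
tool_pos: [0.5637, 0.0002, 0.0772]
orientation: [179.9, -0.0, 84.5]
force: [0.3, 2.4, 0.2]
opening: 0.0003
gripper_force: 1.0
```

Emit:
apply_moves:
  deltas:
    - {"fingers":0,"delta_pos":[-4.2,1.2,0],"angular":[0,0,6]}
    - {"fingers":0,"delta_pos":[-8.4,2.0,0],"angular":[0,0,12]}
    - {"fingers":0,"delta_pos":[-12.7,2.3,0],"angular":[0,0,18]}
    - {"fingers":0,"delta_pos":[-17,2.1,0],"angular":[0,0,24]}

```text
clock: 6.0
tool_pos: [0.5641, -0.0169, 0.077]
orientation: [180.0, -0.1, 60.3]
force: [0.2, 2.7, 0.5]
opening: 0.0008
gripper_force: 0.9
```

```bash
cat >> h.py <<'E'
AX=np.array([.523,-.0095])
def st():
    o=ctrl.get_obs(); y=o['orientation'][2]; w=np.radians(y-90); d=o['tool_pos'][:2]-AX
    print("push-wing az",round(y-90,1),"radial",round(d@[np.cos(w),np.sin(w)]*1e3,1),"behind",round(d@[-np.sin(w),np.cos(w)]*1e3,1),"z",o['tool_pos'][2].round(4),"F",o['force'].round(2),"j6",o['joint_pos'][5].round(0),"t",round(o['clock'],2))
def wing(kz=.095):
    im=ctrl.snapshot('top'); _,k=blobs(im,(325,175,362,220),'red')
    pts=np.array([plane('top',u,v,kz)[:2] for v,u in zip(*np.nonzero(k))])-AX
    a=2*np.arctan2(pts[:,1],pts[:,0]); r=np.hypot(*pts.T); m=(r>.018)&(r<.046)
    print("wing az mod180",np.degrees(np.angle(np.sum(np.exp(1j*a[m])))/2).round(1),m.sum()); return im
E
python3 - <<'E'
from h import *
st(); im=wing(); x=im[130:270,270:420,::-1]; cv2.imwrite('pics/t2.png',cv2.resize(x,(600,560)))
E
```

```text
push-wing az -29.7 radial 39.4 behind 13.9 z 0.077 F [0.17 2.7  0.46] j6 132.0 t 6.0Traceback (most recent call last):
  File "<stdin>", line 2, in <module>
  File "h.py", line 37, in wing
    pts=np.array([plane('top',u,v,kz)[:2] for v,u in zip(*np.nonzero(k))])-AX
        ~~~~~~~~~~~~~~~~~~~~~~~~~~~~~~~~~~~~~~~~~~~~~~~~~~~~~~~~~~~~~~~~~~^~~
ValueError: operands could not be broadcast together with shapes (0,) (2,)
```

Emit:
apply_moves:
  deltas:
    - {"fingers":0,"delta_pos":[-4.2,1.2,0],"angular":[0,0,6]}
    - {"fingers":0,"delta_pos":[-8.4,2.0,0],"angular":[0,0,12]}
    - {"fingers":0,"delta_pos":[-12.7,2.3,0],"angular":[0,0,18]}
    - {"fingers":0,"delta_pos":[-17,2.1,0],"angular":[0,0,24]}
    - {"fingers":0,"delta_pos":[-21.3,1.5,0],"angular":[0,0,30]}
    - {"fingers":0,"delta_pos":[-25.5,0.5,0],"angular":[0,0,36]}
    - {"fingers":0,"delta_pos":[-29.6,-1.0,0],"angular":[0,0,42]}
    - {"fingers":0,"delta_pos":[-33.4,-2.9,0],"angular":[0,0,48]}
    - {"fingers":0,"delta_pos":[-37.1,-5.2,0],"angular":[0,0,54]}
    - {"fingers":0,"delta_pos":[-40.5,-7.8,0],"angular":[0,0,60]}

```text
clock: 7.05
tool_pos: [0.5375, -0.0484, 0.0769]
orientation: [-180.0, -0.1, 0.4]
force: [2.2, 0.2, -0.7]
opening: 0.0003
gripper_force: 0.9
```

```bash
python3 - <<'E'
from h import *
st()
E
```

```text
push-wing az -89.6 radial 39.0 behind 14.3 z 0.0769 F [ 2.16  0.21 -0.75] j6 75.0 t 7.05
```

Emit:
apply_moves:
  deltas:
    - {"fingers":0,"delta_pos":[-4.2,1.2,0],"angular":[0,0,6]}
    - {"fingers":0,"delta_pos":[-8.4,2.0,0],"angular":[0,0,12]}
    - {"fingers":0,"delta_pos":[-12.7,2.3,0],"angular":[0,0,18]}
    - {"fingers":0,"delta_pos":[-17,2.1,0],"angular":[0,0,24]}
    - {"fingers":0,"delta_pos":[-21.3,1.5,0],"angular":[0,0,30]}
    - {"fingers":0,"delta_pos":[-25.5,0.5,0],"angular":[0,0,36]}
    - {"fingers":0,"delta_pos":[-29.6,-1.0,0],"angular":[0,0,42]}
    - {"fingers":0,"delta_pos":[-33.4,-2.9,0],"angular":[0,0,48]}
    - {"fingers":0,"delta_pos":[-37.1,-5.2,0],"angular":[0,0,54]}
    - {"fingers":0,"delta_pos":[-40.5,-7.8,0],"angular":[0,0,60]}

```text
clock: 8.05
tool_pos: [0.4967, -0.041, 0.0769]
orientation: [-180.0, -0.0, -59.6]
force: [2.3, -1.7, -1.2]
opening: -0.0002
gripper_force: 0.8
```

Emit:
apply_moves:
  deltas:
    - {"fingers":0,"delta_pos":[-4.2,1.2,0],"angular":[0,0,6]}
    - {"fingers":0,"delta_pos":[-8.4,2.0,0],"angular":[0,0,12]}
    - {"fingers":0,"delta_pos":[-12.7,2.3,0],"angular":[0,0,18]}
    - {"fingers":0,"delta_pos":[-17,2.1,0],"angular":[0,0,24]}
    - {"fingers":0,"delta_pos":[-21.3,1.5,0],"angular":[0,0,30]}
    - {"fingers":0,"delta_pos":[-25.5,0.5,0],"angular":[0,0,36]}
    - {"fingers":0,"delta_pos":[-29.6,-1.0,0],"angular":[0,0,42]}
    - {"fingers":0,"delta_pos":[-33.4,-2.9,0],"angular":[0,0,48]}

```text
clock: 8.85
tool_pos: [0.4815, -0.011, 0.0767]
orientation: [180.0, -0.0, -107.6]
force: [-0.6, -2.9, -0.2]
opening: 0.0002
gripper_force: 0.8
```

```bash
python3 - <<'E'
from h import *
st()
E
```

```text
push-wing az -197.6 radial 39.1 behind 14.0 z 0.0767 F [-0.6  -2.91 -0.16] j6 -40.0 t 8.85
```

Emit:
apply_moves:
  deltas:
    - {"fingers":0,"delta_pos":[4,0,0],"angular":[0,0,0]}
    - {"fingers":0,"delta_pos":[8,0,0],"angular":[0,0,0]}
    - {"fingers":0,"delta_pos":[8,0,-25],"angular":[0,0,0]}
    - {"fingers":0,"delta_pos":[8,0,-50],"angular":[0,0,0]}
    - {"fingers":0,"delta_pos":[8,0,-75],"angular":[0,0,-6]}
    - {"fingers":0,"delta_pos":[8,0,-75],"angular":[0,0,-14]}
    - {"fingers":0,"delta_pos":[8,0,-75],"angular":[0,0,-22]}
    - {"fingers":0,"delta_pos":[8,0,-75],"angular":[0,0,-30]}

```text
clock: 9.65
tool_pos: [0.4794, -0.0188, 0.1519]
orientation: [-180.0, 0.0, -77.0]
force: [-0.1, -0.4, -0.4]
opening: 0.0004
gripper_force: 0.0
```

Emit:
apply_moves:
  deltas:
    - {"fingers":0,"delta_pos":[0,0,0],"angular":[0,0,-8.5]}
    - {"fingers":0,"delta_pos":[0,0,0],"angular":[0,0,-17]}
    - {"fingers":0,"delta_pos":[0,0,0],"angular":[0,0,-25.5]}
    - {"fingers":0,"delta_pos":[0,0,0],"angular":[0,0,-34]}
    - {"fingers":0,"delta_pos":[0,0,0],"angular":[0,0,-42.5]}
    - {"fingers":0,"delta_pos":[0,0,0],"angular":[0,0,-51]}
    - {"fingers":0,"delta_pos":[0,0,0],"angular":[0,0,-59.5]}
    - {"fingers":0,"delta_pos":[0,0,0],"angular":[0,0,-68]}
    - {"fingers":0,"delta_pos":[0,0,0],"angular":[0,0,-76.5]}
    - {"fingers":0,"delta_pos":[0,0,0],"angular":[0,0,-85]}

```text
clock: 10.65
tool_pos: [0.4794, -0.0188, 0.1517]
orientation: [-180.0, -0.0, 8.1]
force: [-0.0, -0.4, -0.3]
opening: -0.0001
gripper_force: 0.0
```

```bash
python3 - <<'E'
from h import *
to(AX+[.039*np.cos(np.radians(-17.5))-.0225*np.sin(np.radians(-17.5)),.039*np.sin(np.radians(-17.5))+.0225*np.cos(np.radians(-17.5))],.15,72.5)
E
```

```text
shift [89.4 -6.6  1.7] turn z -64.4 | pos [ 0.4794 -0.0188  0.1517] rpy [-1.80e+02 -1.00e-02  8.06e+00] j [ 21.3   5.8 -29.4  -0.  -54.7  76.7] F [-0.05 -0.36 -0.31] t 10.65
```

Emit:
apply_moves:
  deltas:
    - {"fingers":0,"delta_pos":[11,-1,0],"angular":[0,0,-8]}
    - {"fingers":0,"delta_pos":[22,-2,0],"angular":[0,0,-16]}
    - {"fingers":0,"delta_pos":[33,-3,0],"angular":[0,0,-24]}
    - {"fingers":0,"delta_pos":[44,-4,0],"angular":[0,0,-32]}
    - {"fingers":0,"delta_pos":[55,-5,0],"angular":[0,0,-40]}
    - {"fingers":0,"delta_pos":[66,-6,0],"angular":[0,0,-48]}
    - {"fingers":0,"delta_pos":[77,-6,0],"angular":[0,0,-56]}
    - {"fingers":0,"delta_pos":[88,-6.5,0],"angular":[0,0,-64]}
    - {"fingers":0,"delta_pos":[89.5,-6.5,0],"angular":[0,0,-64.5]}
    - {"fingers":0,"delta_pos":[89.5,-6.5,0],"angular":[0,0,-64.5]}

```text
clock: 11.65
tool_pos: [0.5671, -0.0006, 0.1513]
orientation: [-180.0, 0.0, 71.9]
force: [-0.4, -0.6, 0.2]
opening: 0.0006
gripper_force: 0.0
```

```bash
python3 - <<'E'
from h import *
st()
im=ctrl.snapshot('scene'); x=im[170:270,240:350,::-1]; cv2.imwrite('pics/s2.png',cv2.resize(x,(660,600),interpolation=cv2.INTER_CUBIC))
E
```

```text
push-wing az -18.1 radial 39.1 behind 22.2 z 0.1513 F [-0.36 -0.56  0.23] j6 142.0 t 11.65
```

View pics/s2.png

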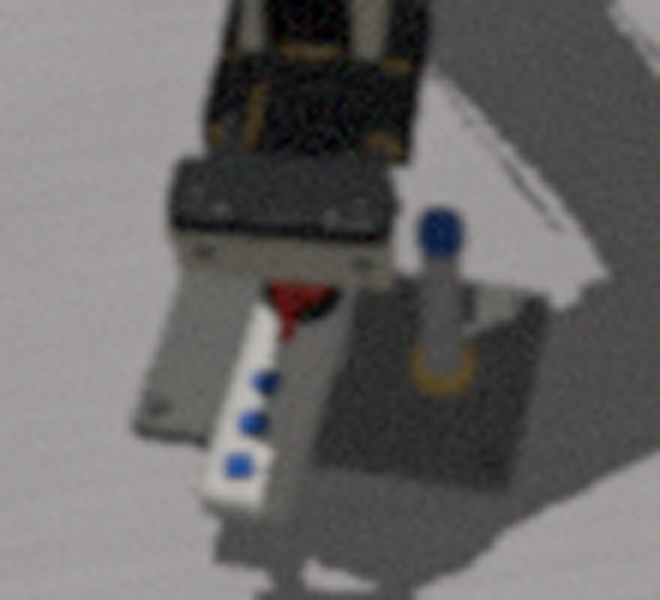

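The near wing end shows at about (287,225) in the scene image, in line with the arm, so the nut stands at about -18° as expected. I'll go down for the second stroke.

Emit:
apply_moves:
  deltas:
    - {"fingers":0,"delta_pos":[0,0,25],"angular":[0,0,0]}
    - {"fingers":0,"delta_pos":[0,0,50],"angular":[0,0,0]}
    - {"fingers":0,"delta_pos":[0,0,65],"angular":[0,0,0]}
    - {"fingers":0,"delta_pos":[0,0,76],"angular":[0,0,0]}
    - {"fingers":0,"delta_pos":[0,0,76],"angular":[0,0,0]}
    - {"fingers":0,"delta_pos":[-4,0,76],"angular":[0,0,0]}
    - {"fingers":0,"delta_pos":[-8,0,76],"angular":[0,0,0]}
    - {"fingers":0,"delta_pos":[-8.5,0,76],"angular":[0,0,0]}

```text
clock: 12.5
tool_pos: [0.5654, -0.0083, 0.0765]
orientation: [179.9, -0.1, 72.0]
force: [1.6, 1.7, -1.4]
opening: 0.0008
gripper_force: 0.7
```

```bash
python3 - <<'E'
from h import *
st()
E
```

```text
push-wing az -18.0 radial 39.9 behind 14.2 z 0.0765 F [ 1.64  1.67 -1.4 ] j6 143.0 t 12.5
```

Emit:
apply_moves:
  deltas:
    - {"fingers":0,"delta_pos":[-4.2,1.2,0],"angular":[0,0,6]}
    - {"fingers":0,"delta_pos":[-8.4,2.0,0],"angular":[0,0,12]}
    - {"fingers":0,"delta_pos":[-12.7,2.3,0],"angular":[0,0,18]}
    - {"fingers":0,"delta_pos":[-17,2.1,0],"angular":[0,0,24]}
    - {"fingers":0,"delta_pos":[-21.3,1.5,0],"angular":[0,0,30]}
    - {"fingers":0,"delta_pos":[-25.5,0.5,0],"angular":[0,0,36]}
    - {"fingers":0,"delta_pos":[-29.6,-1.0,0],"angular":[0,0,42]}
    - {"fingers":0,"delta_pos":[-33.4,-2.9,0],"angular":[0,0,48]}
    - {"fingers":0,"delta_pos":[-37.1,-5.2,0],"angular":[0,0,54]}
    - {"fingers":0,"delta_pos":[-40.5,-7.8,0],"angular":[0,0,60]}

```text
clock: 13.5
tool_pos: [0.5456, -0.0444, 0.0763]
orientation: [180.0, -0.1, 11.8]
force: [1.9, -0.2, -0.7]
opening: 0.0006
gripper_force: 0.9
```

Emit:
apply_moves:
  deltas:
    - {"fingers":0,"delta_pos":[-4.2,1.2,0],"angular":[0,0,6]}
    - {"fingers":0,"delta_pos":[-8.4,2.0,0],"angular":[0,0,12]}
    - {"fingers":0,"delta_pos":[-12.7,2.3,0],"angular":[0,0,18]}
    - {"fingers":0,"delta_pos":[-17,2.1,0],"angular":[0,0,24]}
    - {"fingers":0,"delta_pos":[-21.3,1.5,0],"angular":[0,0,30]}
    - {"fingers":0,"delta_pos":[-25.5,0.5,0],"angular":[0,0,36]}
    - {"fingers":0,"delta_pos":[-29.6,-1.0,0],"angular":[0,0,42]}
    - {"fingers":0,"delta_pos":[-33.4,-2.9,0],"angular":[0,0,48]}
    - {"fingers":0,"delta_pos":[-37.1,-5.2,0],"angular":[0,0,54]}
    - {"fingers":0,"delta_pos":[-40.5,-7.8,0],"angular":[0,0,60]}

```text
clock: 14.5
tool_pos: [0.5041, -0.0452, 0.0763]
orientation: [-179.9, -0.1, -48.3]
force: [0.8, -0.6, 0.1]
opening: 0.0005
gripper_force: 0.9
```

Emit:
apply_moves:
  deltas:
    - {"fingers":0,"delta_pos":[-4.2,1.2,0],"angular":[0,0,6]}
    - {"fingers":0,"delta_pos":[-8.4,2.0,0],"angular":[0,0,12]}
    - {"fingers":0,"delta_pos":[-12.7,2.3,0],"angular":[0,0,18]}
    - {"fingers":0,"delta_pos":[-17,2.1,0],"angular":[0,0,24]}
    - {"fingers":0,"delta_pos":[-21.3,1.5,0],"angular":[0,0,30]}
    - {"fingers":0,"delta_pos":[-25.5,0.5,0],"angular":[0,0,36]}
    - {"fingers":0,"delta_pos":[-29.6,-1.0,0],"angular":[0,0,42]}
    - {"fingers":0,"delta_pos":[-33.4,-2.9,0],"angular":[0,0,48]}
    - {"fingers":0,"delta_pos":[-37.1,-5.2,0],"angular":[0,0,54]}

```text
clock: 15.4
tool_pos: [0.4826, -0.0143, 0.0761]
orientation: [-180.0, 0.0, -102.3]
force: [1.1, -2.8, -0.9]
opening: 0.0006
gripper_force: 0.9
```

```bash
python3 - <<'E'
from h import *
st()
c=np.array([-13.5,-39])
for k in range(1,8):
    f=np.radians(1.5*k); print(1.5*k,(c[0]*(1-np.cos(f))+c[1]*np.sin(f)).round(1),(c[1]*(1-np.cos(f))-c[0]*np.sin(f)).round(1))
E
```

```text
push-wing az -192.3 radial 38.4 behind 13.3 z 0.0761 F [ 1.07 -2.81 -0.87] j6 -34.0 t 15.4
1.5 -1.0 0.3
3.0 -2.1 0.7
4.5 -3.1 0.9
6.0 -4.2 1.2
7.5 -5.2 1.4
9.0 -6.3 1.6
10.5 -7.3 1.8
```

Emit:
apply_moves:
  deltas:
    - {"fingers":0,"delta_pos":[-2.1,0.7,0],"angular":[0,0,3]}
    - {"fingers":0,"delta_pos":[-4.2,1.2,0],"angular":[0,0,6]}
    - {"fingers":0,"delta_pos":[-6.3,1.6,0],"angular":[0,0,9]}
    - {"fingers":0,"delta_pos":[-8.4,2.0,0],"angular":[0,0,12]}
    - {"fingers":0,"delta_pos":[-8.4,2.0,0],"angular":[0,0,12]}

```text
clock: 15.9
tool_pos: [0.4824, -0.0056, 0.076]
orientation: [-180.0, 0.0, -114.0]
force: [0.4, -1.0, -0.0]
opening: 0.0005
gripper_force: 0.6
```

Emit:
apply_moves:
  deltas:
    - {"fingers":0,"delta_pos":[-1.0,0.3,0],"angular":[0,0,1.5]}
    - {"fingers":0,"delta_pos":[-2.1,0.7,0],"angular":[0,0,3]}
    - {"fingers":0,"delta_pos":[-2.1,0.7,0],"angular":[0,0,3]}

```text
clock: 16.2
tool_pos: [0.4827, -0.0032, 0.0757]
orientation: [-180.0, 0.0, -117.0]
force: [-0.3, -1.2, 0.9]
opening: 0.0007
gripper_force: 0.7
```

Emit:
apply_moves:
  deltas:
    - {"fingers":0,"delta_pos":[-1.0,0.3,0],"angular":[0,0,1.5]}
    - {"fingers":0,"delta_pos":[-1.0,0.3,0],"angular":[0,0,1.5]}
    - {"fingers":0,"delta_pos":[-1.0,0.3,0],"angular":[0,0,1.5]}

```text
clock: 16.5
tool_pos: [0.4828, -0.0022, 0.0756]
orientation: [-180.0, 0.0, -118.5]
force: [-0.8, -0.8, 1.9]
opening: 0.0006
gripper_force: 0.6
```

```bash
python3 - <<'E'
from h import *
st()
E
```

```text
push-wing az -208.5 radial 38.8 behind 12.7 z 0.0756 F [-0.8  -0.82  1.89] j6 -52.0 t 16.5
```

Emit:
apply_moves:
  deltas:
    - {"fingers":0,"delta_pos":[-1.0,0.3,0],"angular":[0,0,1.5]}
    - {"fingers":0,"delta_pos":[-1.0,0.3,0],"angular":[0,0,1.5]}
    - {"fingers":0,"delta_pos":[-1.0,0.3,0],"angular":[0,0,1.5]}

```text
clock: 16.8
tool_pos: [0.4829, -0.0014, 0.0755]
orientation: [180.0, -0.0, -120.0]
force: [-1.4, -2.7, 1.5]
opening: 0.0006
gripper_force: 1.4
```

Emit:
apply_moves:
  deltas:
    - {"fingers":0,"delta_pos":[-1.0,0.3,0],"angular":[0,0,1.5]}
    - {"fingers":0,"delta_pos":[-1.0,0.3,0],"angular":[0,0,1.5]}
    - {"fingers":0,"delta_pos":[-1.0,0.3,0],"angular":[0,0,1.5]}

```text
clock: 17.1
tool_pos: [0.4828, -0.0007, 0.0755]
orientation: [180.0, -0.1, -121.6]
force: [-2.0, -5.8, 2.2]
opening: 0.0007
gripper_force: 2.5
```

```bash
python3 - <<'E'
from h import *
st()
E
```

```text
push-wing az -211.6 radial 38.8 behind 13.5 z 0.0755 F [-2.01 -5.83  2.24] j6 -55.0 t 17.1
```

Emit:
apply_moves:
  deltas:
    - {"fingers":0,"delta_pos":[-0.8,0.2,0],"angular":[0,0,0]}
    - {"fingers":0,"delta_pos":[-0.8,0.2,0],"angular":[0,0,0]}
    - {"fingers":0,"delta_pos":[-0.8,0.2,0],"angular":[0,0,0]}

```text
clock: 17.4
tool_pos: [0.4829, -0.0004, 0.0754]
orientation: [180.0, -0.1, -121.6]
force: [-0.4, -7.8, 1.8]
opening: 0.0004
gripper_force: 3.7
```

The finger moved only 0.3 mm of the 0.8 mm commanded and the force is rising, so the stop is reached. I'll back off, lift clear and check from the top camera.

Emit:
apply_moves:
  deltas:
    - {"fingers":0,"delta_pos":[4,0,0],"angular":[0,0,0]}
    - {"fingers":0,"delta_pos":[9,0,0],"angular":[0,0,0]}
    - {"fingers":0,"delta_pos":[9,0,-30],"angular":[0,0,0]}
    - {"fingers":0,"delta_pos":[9,0,-60],"angular":[0,0,0]}
    - {"fingers":0,"delta_pos":[9,0,-100],"angular":[0,0,0]}
    - {"fingers":0,"delta_pos":[9,0,-130],"angular":[0,0,0]}

```text
clock: 18.0
tool_pos: [0.4793, -0.0068, 0.208]
orientation: [-179.9, 0.1, -121.5]
force: [-0.0, 0.7, 0.4]
opening: 0.0005
gripper_force: 0.0
```

```bash
python3 - <<'E'
from h import *
to((.38,-.28),.22,-124)
E
```

```text
shift [284.8 -58.  -12.5] turn z 2.5 | pos [ 0.4793 -0.0068  0.208 ] rpy [-1.7992e+02  1.2000e-01 -1.2149e+02] j [ 22.8   2.6 -24.9   0.  -62.4 -54.3] F [-0.03  0.66  0.44] t 18.0
```

Emit:
apply_moves:
  deltas:
    - {"fingers":0,"delta_pos":[35,-7,-5],"angular":[0,0,0]}
    - {"fingers":0,"delta_pos":[70,-14,-10],"angular":[0,0,0]}
    - {"fingers":0,"delta_pos":[105,-21,-12],"angular":[0,0,0]}
    - {"fingers":0,"delta_pos":[140,-28,-12],"angular":[0,0,0]}
    - {"fingers":0,"delta_pos":[175,-35,-12],"angular":[0,0,0]}
    - {"fingers":0,"delta_pos":[210,-42,-12],"angular":[0,0,0]}
    - {"fingers":0,"delta_pos":[245,-50,-12],"angular":[0,0,0]}
    - {"fingers":0,"delta_pos":[270,-56,-12],"angular":[0,0,0]}
    - {"fingers":0,"delta_pos":[285,-58,-12],"angular":[0,0,0]}
    - {"fingers":0,"delta_pos":[285,-58,-12],"angular":[0,0,0]}

```text
clock: 19.0
tool_pos: [0.3788, -0.2816, 0.2174]
orientation: [-180.0, 0.0, -121.6]
force: [-0.2, -0.1, -0.7]
opening: 0.0002
gripper_force: 0.0
```

```bash
python3 - <<'E'
from h import *
im=wing(.09); cv2.imwrite('pics/t3.png',cv2.resize(im[60:350,120:520,::-1],(800,580),interpolation=cv2.INTER_CUBIC))
im0=cv2.cvtColor(cv2.imread('pics/top0.png'),cv2.COLOR_BGR2RGB); _,k=blobs(im0,(325,175,362,220),'red')
print(ctrl.get_obs()['force'])
E
```

```text
wing az mod180 -32.1 28
[-0.6747667   0.21439754  0.09618369]
```

View pics/t3.png

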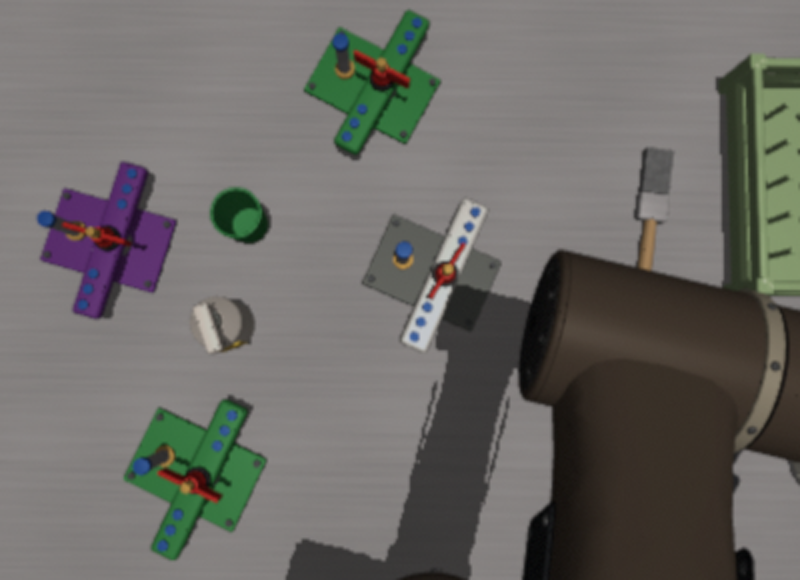

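The wings now lie at about -32°, which matches the tight stop (expected -33°). The beaker, bottle and brush are where they were. The mug is under the arm in this view, but the tool stayed well above it.

```bash
python3 -c "
from plant import ctrl
print(ctrl.close_job())"
```

```text
the job is handed in; nothing more can be done
None
```

The nut on the grey stand is screwed down to its stop, in two fingertip strokes over about 19 s and with no more than about 8 N of measured push; the beaker, spray bottle and brush stayed put, the mug was hidden by the arm in the last picture but the tool never went near it, and the job is handed in.

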